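# Stroke the contact leaves of a lamp-test board

### The arm

A 7-joint arm with a two-finger parallel gripper is mounted at the origin on the work surface. World frame = base frame: x ahead of the robot, y to its left, z up, the work surface at z = 0. Lengths are in m, angles in rad, forces in N, time in s.
With the tool pointing down it reaches from about 0.4 to 0.9 m from the base axis. Payload 5.5 kg.
Tool frame: the origin (TCP) lies between the finger pads; the fingertips stand 14 mm ahead of it and the grasp point (between the pads) lies 5 mm behind it; z points along the fingers, y is the line along which they close (so a half turn about z gives the same grasp; the last joint's range is limited). The gripper opens to 85 mm and grips with 20 to 120 N. Pads are 22 mm wide; open, the fingers measure 114 mm over their backs; the gripper's body (76 mm by 85 mm) begins 54 mm behind the grasp point. The pads swing forward as they close: fully open they stand 13 mm farther back than shut.
Start: joints at [1.393, 0.501, -0.427, 1.55, 0.221, 1.138, -0.21], TCP at [0.277, -0.588, 0.245] pointing down, gripper open.
Joint ranges: [-2.88, 2.88], [-0.31, 2.03], [-1.54, 1.56], [0.2, 2.42], [-1.41, 4.55], [0.19, 2.02], [-2.57, 2.57]. Speed limits (rad/s): [2.57, 2.57, 3.14, 3.14, 3.14, 3.14, 3.14].

### API

Orientations are given as a 3x3 rotation matrix whose columns are the frame's x, y, z axes.
In Python, from bench import observe, camera, job gives the robot as it stands. The module is installed in compiled form; this text tells all that it offers.
- The arm moves only by the shell command python3 -m creep 'ROWS'. ROWS is JSON, one flat list of numbers, 5 for each row, row after row: the finger opening in m, from 0 to 0.0854, then the shift along the tool's x, y, z in m, then the turn about the tool's z in degrees. A call has 1 to 12 rows; each row is the pose to reach, as a shift and turn from the pose commanded when the call began, along the tool's axes at that moment; what a row does not reach only later rows make up. A row lasts 1/10 s, in which the tool goes at most 50 mm and 8.59 degrees, less where a joint would pass 70% of its speed; a pose out of reach is approached as far as the arm can. A call with a gripper value outside its range is refused whole. The fingers move at their own pace and stop on an object; the grip force is fixed at half the most. Time passes only in rows, so rows that repeat a pose let the fingers close. It gives the time, the measured TCP pose, the force, the opening and the grip force at its end, in the units of the state.
- observe(): the state, without advancing time (a new reading comes with each control period).
- camera(name): name is "side" or "top" or "wrist"; returns a dict with "color" (480x640x3 uint8, red, green, blue), "vertical_fov" (degrees; the focal length in pixels is half the picture's height over the tangent of half this angle, whatever the lens; pixels are square), "cx", "cy" (the principal point, pixels), "xyz" and "attitude" of the camera in the world. Camera axes: x right, y down, z forward; pixel columns grow to the right and rows downward; lengths in m; the calibration is good to about 2 mm. A picture is of the moment at which its call begins. There is no depth.
- job.job_done(): hands the job in; it is judged then, once.
The state is a dict: "time": time; "q": joint angles; "qvel": joint speeds; "effort": joint torques, N m; "position": TCP position; "eef_rot": TCP orientation; "wrist_force": force on the tool from outside, world axes, zero at the start; "wrist_torque": the same for the moment, N m; "opening": opening from 0.0 (shut) to 1.0 (fully open); "grip_force": force on a finger pad.
Only numpy, scipy, OpenCV 4.12 (cv2) and the standard library are available. Lean on these libraries where they do the work, as an engineer would, in place of code of your own. Each camera call takes 0.05 s, during which the arm holds its last target. There are 200 camera calls.

### The job

Check the spring contacts of the lamp-test board: with the fingertips, stroke along the curved row of five brass leaves, starting at the leaf nearest the round post, so that each leaf in turn dips lightly without being pressed flat. Stop with the fingertips resting on the last leaf so that it stays partly pressed and the others have sprung back; the program finishes while holding it there. Do not pinch or lift a leaf, and leave everything else where it is.

Things in the scene. Friction and masses are not known exactly. Their poses are not given: they have to be found in the camera images.
- board: Lamp-test board, fixed: grey panel 360 x 200 x 12 mm at any yaw; origin at the centre of its underside, x lengthwise, y to the edge the arc of leaves bulges to. Five brass leaves stand 54 mm apart on an arc of 200 mm radius centred 145 mm to -y. A round steel post (16 mm wide, 25 mm tall) stands 32 mm before the first leaf's root; a flat black block, 8 mm tall, 43 mm past the last tip.
- leaf1 (a joint): Bend (rad) of leaf 1 counted from the post: brass strip 40 x 14 x 2 mm, hinged at its root, rising 20 degrees to a free tip that points onwards, away from the post. 0 at rest, grows as the tip is pressed (0.026 per mm), 0.35 flat on its stop, negative lifted. Springs back; 1 N at the tip bends it 0.2. Fingertips drawn root to tip 7 mm below the resting tip ride over it and bend it about 0.18.
- leaf1_tip (a point): Top of the free tip of leaf 1, on its centre line; it moves with the leaf. At rest 18.7 mm above the board's top face.
- leaf1_root (a point): Hinge line of leaf 1, on its centre line, 4 mm above the board's top face; a black clamp there rises 5 mm above the board and ends 9 mm behind it.
- leaf2 (a joint): Bend (rad) of leaf 2 counted from the post: brass strip 40 x 14 x 2 mm, hinged at its root, rising 20 degrees to a free tip that points onwards, away from the post. 0 at rest, grows as the tip is pressed (0.026 per mm), 0.35 flat on its stop, negative lifted. Springs back; 1 N at the tip bends it 0.2. Fingertips drawn root to tip 7 mm below the resting tip ride over it and bend it about 0.18.
- leaf2_tip (a point): Top of the free tip of leaf 2, on its centre line; it moves with the leaf. At rest 18.7 mm above the board's top face.
- leaf2_root (a point): Hinge line of leaf 2, on its centre line, 4 mm above the board's top face; a black clamp there rises 5 mm above the board and ends 9 mm behind it.
- leaf3 (a joint): Bend (rad) of leaf 3 counted from the post: brass strip 40 x 14 x 2 mm, hinged at its root, rising 20 degrees to a free tip that points onwards, away from the post. 0 at rest, grows as the tip is pressed (0.026 per mm), 0.35 flat on its stop, negative lifted. Springs back; 1 N at the tip bends it 0.2. Fingertips drawn root to tip 7 mm below the resting tip ride over it and bend it about 0.18.
- leaf3_tip (a point): Top of the free tip of leaf 3, on its centre line; it moves with the leaf. At rest 18.7 mm above the board's top face.
- leaf3_root (a point): Hinge line of leaf 3, on its centre line, 4 mm above the board's top face; a black clamp there rises 5 mm above the board and ends 9 mm behind it.
- leaf4 (a joint): Bend (rad) of leaf 4 counted from the post: brass strip 40 x 14 x 2 mm, hinged at its root, rising 20 degrees to a free tip that points onwards, away from the post. 0 at rest, grows as the tip is pressed (0.026 per mm), 0.35 flat on its stop, negative lifted. Springs back; 1 N at the tip bends it 0.2. Fingertips drawn root to tip 7 mm below the resting tip ride over it and bend it about 0.18.
- leaf4_tip (a point): Top of the free tip of leaf 4, on its centre line; it moves with the leaf. At rest 18.7 mm above the board's top face.
- leaf4_root (a point): Hinge line of leaf 4, on its centre line, 4 mm above the board's top face; a black clamp there rises 5 mm above the board and ends 9 mm behind it.
- leaf5 (a joint): Bend (rad) of leaf 5 counted from the post: brass strip 40 x 14 x 2 mm, hinged at its root, rising 20 degrees to a free tip that points onwards, away from the post. 0 at rest, grows as the tip is pressed (0.026 per mm), 0.35 flat on its stop, negative lifted. Springs back; 1 N at the tip bends it 0.2. Fingertips drawn root to tip 7 mm below the resting tip ride over it and bend it about 0.18.
- leaf5_tip (a point): Top of the free tip of leaf 5, on its centre line; it moves with the leaf. At rest 18.7 mm above the board's top face.
- leaf5_root (a point): Hinge line of leaf 5, on its centre line, 4 mm above the board's top face; a black clamp there rises 5 mm above the board and ends 9 mm behind it.
- lampholder: Bystander: brass lampholder, stepped cylinder 34 mm diameter, 40 mm tall, standing on the board in the hollow of the arc; origin at the centre of its underside.
- jar: Bystander: small clear jar with a white lid, 36 mm diameter, 40 mm tall, standing on the board in the hollow of the arc; origin at the centre of its underside.
- collar: Bystander: steel collar, 32 mm diameter, 12 mm tall, lying on the board in the hollow of the arc; origin at the centre of its underside.
- spanner: Bystander: steel spanner 130 mm long, lying on the bench; origin at the centre of its underside.
- glue: Bystander: white glue bottle, 40 mm diameter, 120 mm tall, standing on the bench; origin at the centre of its underside.
- canopy: Bystander: brass bowl-shaped lamp canopy, 100 mm diameter, 45 mm tall, on the bench; origin at the centre of its underside.
- spray: Bystander: blue can, 52 mm diameter, 110 mm tall, standing on the bench; origin at the centre of its underside.
- pliers: Bystander: pliers with red handles, 155 mm long, lying on the bench; origin at the centre of its underside (pliers: between the handles at the pivot; jaws to +x).

How it is judged:
By the outcome, as a careful person would: the job done as asked, in the order asked, and still so for the second after the job is handed in, while the arm keeps its last pose, push and grip.
It also fails if it takes over 48 s, if anything falls off the work surface, if the arm or the gripper's body presses on something with over 40 N, if the wrist force passes 120 N, or if a joint passes its speed limit or range.

## Working session

There is one attempt and no reset: what is moved stays moved. The work goes in short steps, Python scripts to look and compute and a shell command to move; the robot and the scene stay as the last step left them, time stands still between calls to the robot, and variables do not carry over. Pictures are saved under pics/ and viewed, at most 10 in all, crops included, and the job is handed in when it is done.

```bash
mkdir -p pics
python3 - <<'E'
from bench import observe,camera
import cv2,numpy as np
np.set_printoptions(precision=4,suppress=True)
s=observe();print(s['time'],s['position'],s['eef_rot'],s['wrist_force'],s['opening'])
for n in("top","side"):
    c=camera(n);cv2.imwrite(f"pics/{n}0.png",c["color"][:,:,::-1]);np.savez(f"{n}0.npz",**c)
    print(n,c["vertical_fov"],c["cx"],c["cy"],c["xyz"],c["attitude"])
E
```

```text
0.0 [ 0.277  -0.5873  0.2443] [[ 0.9044  0.4267 -0.0007]
 [ 0.4267 -0.9044  0.0018]
 [ 0.0001 -0.0019 -1.    ]] [ 0.2154 -0.0773 -0.6521] 1.0030046664860015
top 49.438527703520855 328.99411670474706 234.08151132661268 [ 0.363  -0.0311  1.1566] [[-0.0219 -0.9872  0.1582]
 [-0.9997  0.0224  0.0014]
 [-0.0049 -0.1582 -0.9874]]
side 49.30671073101906 323.59988656106043 238.50711005758143 [ 0.3278 -0.9338  0.7436] [[ 0.9769 -0.1263  0.1722]
 [-0.2135 -0.5813  0.7852]
 [ 0.0009 -0.8038 -0.5949]]
```

View pics/top0.png

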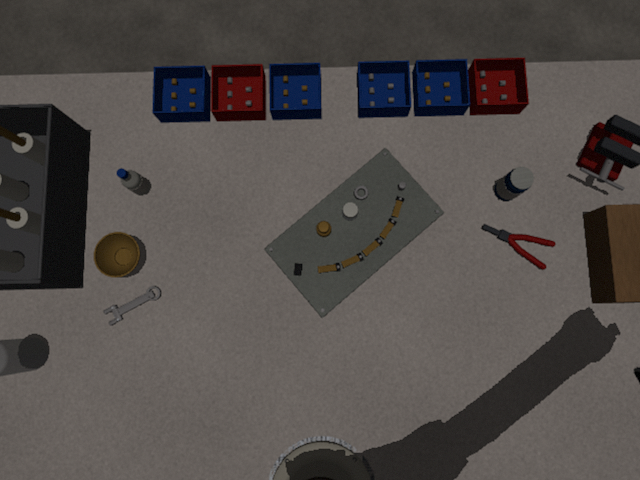

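View pics/side0.png

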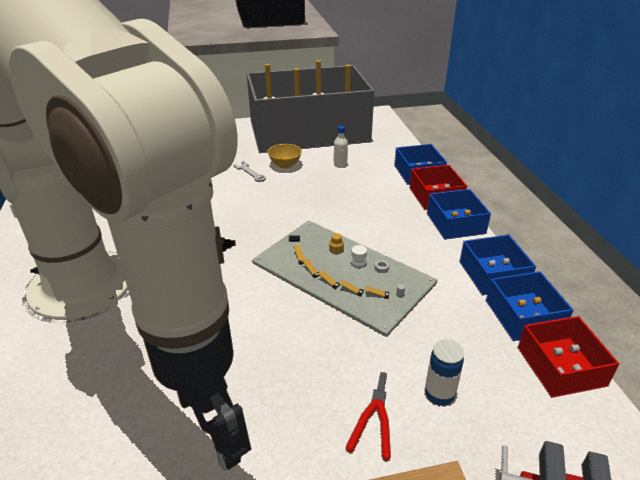

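```bash
cat > h.py <<'E'
import numpy as np,cv2
np.set_printoptions(precision=4,suppress=True)
def ray(c,uv,z):
    f=240/np.tan(np.radians(float(c["vertical_fov"]))/2)
    uv=np.atleast_2d(uv).astype(float)
    d=np.c_[(uv[:,0]-c["cx"])/f,(uv[:,1]-c["cy"])/f,np.ones(len(uv))]@np.array(c["attitude"]).T
    return c["xyz"]+d*((z-c["xyz"][2])/d[:,2])[:,None]
def proj(c,P):
    f=240/np.tan(np.radians(float(c["vertical_fov"]))/2)
    p=(np.atleast_2d(P)-c["xyz"])@np.array(c["attitude"])
    return np.c_[p[:,0]/p[:,2]*f+c["cx"],p[:,1]/p[:,2]*f+c["cy"]]
E
python3 - <<'E'
from h import *
quads={"top":[(386,149),(443,212),(322,317),(265,248)],"side":[(437,282),(388,334),(253,262),(309,222)]}
for n in quads:
    c=dict(np.load(n+"0.npz"));im=c["color"];hsv=cv2.cvtColor(im,cv2.COLOR_RGB2HSV)
    q0=np.array(quads[n]);poly=np.zeros(im.shape[:2],np.uint8);cv2.fillConvexPoly(poly,q0,255)
    e=np.zeros_like(poly);cv2.fillConvexPoly(e,q0,255);e=cv2.dilate(e,np.ones((15,15)))
    # board colour: greenish grey -> G-R
    d=im[:,:,1].astype(int)-im[:,:,0]
    b=((d>=3)&(e>0)).astype(np.uint8)*255;b=cv2.morphologyEx(b,cv2.MORPH_OPEN,np.ones((3,3)))
    cs,_=cv2.findContours(b,cv2.RETR_EXTERNAL,cv2.CHAIN_APPROX_NONE);k=max(cs,key=cv2.contourArea)
    P=ray(c,k[:,0]+0.0,.012)[:,:2]
    r=cv2.minAreaRect((P*1000).astype(np.float32));print(n,"board",r)
    print("approx",cv2.approxPolyDP(cv2.convexHull(k),6,True)[:,0].tolist())
    br=cv2.inRange(hsv,(10,120,60),(30,255,255))&poly
    cs,_=cv2.findContours(br,cv2.RETR_EXTERNAL,cv2.CHAIN_APPROX_NONE)
    for k in cs:
        if cv2.contourArea(k)>8: print("brass",cv2.contourArea(k),np.round(cv2.boxPoints(cv2.minAreaRect(k)),1).tolist())
    x,y,w,h=cv2.boundingRect(q0);cr=im[y-8:y+h+8,x-8:x+w+8,::-1];cr=cv2.resize(cr,None,fx=4,fy=4,interpolation=cv2.INTER_CUBIC)
    cr=np.clip(cr*1.5,0,255).astype(np.uint8)[:600,:800]
    cv2.imwrite(f"pics/{n}_crop.png",cr);print("crop origin",x-8,y-8)
E
```

```text
Traceback (most recent call last):
ValueError: max() iterable argument is empty
```

```bash
cat > m.py <<'E'
from h import *
quads={"top":[(386,149),(443,212),(322,317),(265,248)],"side":[(437,282),(388,334),(253,262),(309,222)]}
for n in quads:
    c=dict(np.load(n+"0.npz"));im=c["color"];hsv=cv2.cvtColor(im,cv2.COLOR_RGB2HSV)
    q0=np.array(quads[n]);poly=np.zeros(im.shape[:2],np.uint8);cv2.fillConvexPoly(poly,q0,255)
    e=cv2.dilate(poly,np.ones((15,15)));ring=(e>0)&(cv2.dilate(poly,np.ones((5,5)))==0)
    d=im[:,:,1].astype(int)-im[:,:,0]
    di,do=np.median(d[poly>0]),np.median(d[ring])
    print(n,"inside",np.median(im[poly>0],0),"ring",np.median(im[ring],0))
    b=((cv2.blur(d.astype(np.float32),(2,2))>(di+do)/2)&(e>0)).astype(np.uint8)*255;b=cv2.morphologyEx(b,cv2.MORPH_OPEN,np.ones((3,3)))
    cs,_=cv2.findContours(b,cv2.RETR_EXTERNAL,cv2.CHAIN_APPROX_NONE);k=max(cs,key=cv2.contourArea)
    P=ray(c,k[:,0]+0.0,.012)[:,:2]
    r=cv2.minAreaRect((P*1000).astype(np.float32));print(n,"board",r)
    print("approx",cv2.approxPolyDP(cv2.convexHull(k),6,True)[:,0].tolist())
    br=cv2.inRange(hsv,(10,120,60),(30,255,255))&poly
    cs,_=cv2.findContours(br,cv2.RETR_EXTERNAL,cv2.CHAIN_APPROX_NONE)
    for k in cs:
        if cv2.contourArea(k)>8: print("brass",cv2.contourArea(k),np.round(cv2.boxPoints(cv2.minAreaRect(k)),1).tolist())
    x,y,w,h=cv2.boundingRect(q0);cr=im[y-8:y+h+8,x-8:x+w+8,::-1];cr=cv2.resize(cr,None,fx=4,fy=4,interpolation=cv2.INTER_CUBIC)
    cr=np.clip(cr*1.5,0,255).astype(np.uint8)[:600,:800]
    cv2.imwrite(f"pics/{n}_crop.png",cr);print("crop origin",x-8,y-8)
E
python3 m.py
```

```text
top inside [69. 70. 66.] ring [104.  98.  94.]
top board ((552.8162841796875, -86.47483825683594), (200.48500061035156, 359.0940856933594), 39.244102478027344)
approx [[386, 149], [442, 214], [321, 317], [266, 248]]
brass 87.0 [[317.3999938964844, 266.1000061035156], [334.8999938964844, 263.8999938964844], [335.6000061035156, 270.0], [318.20001220703125, 272.20001220703125]]
brass 86.0 [[340.79998779296875, 261.5], [357.1000061035156, 254.5], [359.3999938964844, 260.0], [343.1000061035156, 266.8999938964844]]
brass 81.5 [[362.0, 250.8000030517578], [374.79998779296875, 240.1999969482422], [378.5, 244.60000610351562], [365.70001220703125, 255.1999969482422]]
brass 78.5 [[379.3999938964844, 234.89999389648438], [388.5, 221.3000030517578], [393.29998779296875, 224.5], [384.20001220703125, 238.1999969482422]]
brass 130.5 [[317.0, 221.0], [330.0, 221.0], [330.0, 234.0], [317.0, 234.0]]
brass 72.5 [[391.70001220703125, 214.89999389648438], [396.70001220703125, 199.89999389648438], [402.1000061035156, 201.6999969482422], [397.1000061035156, 216.6999969482422]]
crop origin 257 141
side insid
[... 351 characters left out ...]
79998779296875, 296.6000061035156]]
brass 88.5 [[339.0, 284.0], [341.5, 279.1000061035156], [359.70001220703125, 288.70001220703125], [357.1000061035156, 293.6000061035156]]
brass 88.0 [[317.5, 273.6000061035156], [321.20001220703125, 269.20001220703125], [335.79998779296875, 281.70001220703125], [332.1000061035156, 286.1000061035156]]
brass 159.0 [[290.70001220703125, 248.3000030517578], [297.29998779296875, 243.60000610351562], [316.8999938964844, 271.29998779296875], [310.29998779296875, 276.0]]
brass 190.0 [[327.70001220703125, 252.10000610351562], [330.3999938964844, 233.3000030517578], [344.20001220703125, 235.3000030517578], [341.6000061035156, 254.10000610351562]]
crop origin 245 214
```

View pics/top_crop.png

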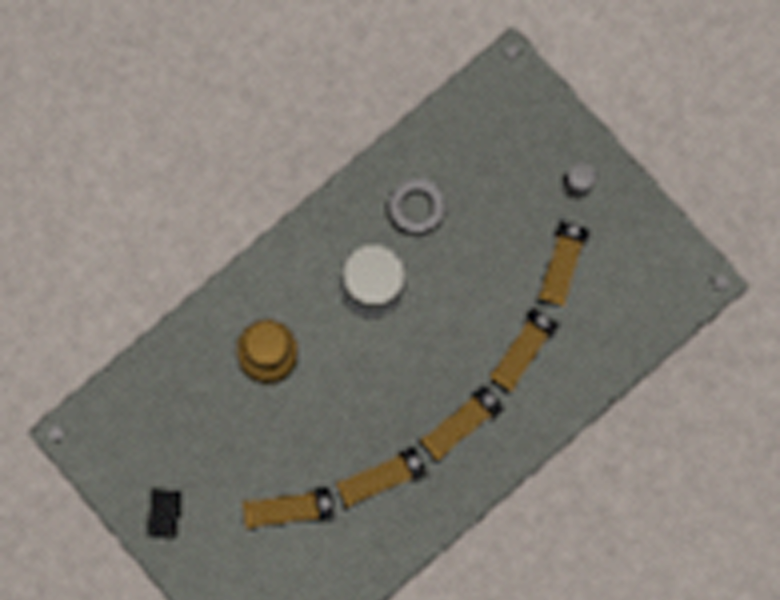

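Run:
```python
from h import *
B={"top":[[[391.7,214.9],[396.7,199.9],[402.1,201.7],[397.1,216.7]],[[379.4,234.9],[388.5,221.3],[393.3,224.5],[384.2,238.2]],[[362,250.8],[374.8,240.2],[378.5,244.6],[365.7,255.2]],[[340.8,261.5],[357.1,254.5],[359.4,260],[343.1,266.9]],[[317.4,266.1],[334.9,263.9],[335.6,270],[318.2,272.2]]],
"side":[[[364.6,290.2],[366.2,285.4],[385.4,291.8],[383.8,296.6]],[[339,284],[341.5,279.1],[359.7,288.7],[357.1,293.6]],[[317.5,273.6],[321.2,269.2],[335.8,281.7],[332.1,286.1]]]}
a=np.radians(129.24);R=np.array([[np.cos(a),-np.sin(a)],[np.sin(a),np.cos(a)]])
c0=np.array([.5528,-.0865]);cc=c0+R@[0,-.145]
for n in B:
  c=dict(np.load(n+"0.npz"))
  for b in B[n]:
    m=np.mean(b,0);p=ray(c,m,.0235)[0,:2]
    l=(p-c0)@R; v=l-[0,-.145]
    print(n,p,"board",l*1000,"r %.1f ang %.2f"%(np.hypot(*v)*1000,np.degrees(np.arctan2(v[0],v[1]))))
    e=sorted([ray(c,(np.array(b[i])+b[(i+1)%4])/2,.0235)[0,:2] for i in range(4)],key=lambda q:((q-c0)@R)[0])
c=dict(np.load("top0.npz"))
print("post", (ray(c,[401.8,186.3],.037)[0,:2]-c0)@R*1000, "block",(ray(c,[298,269.3],.02)[0,:2]-c0)@R*1000)
```

```text
top [ 0.599  -0.1814] board [-102.7437   24.2051] r 198.0 ang -31.27
top [ 0.5514 -0.1561] board [-53.0551  45.1019] r 197.4 ang -15.59
top [ 0.5123 -0.1193] board [ 0.2047 52.1086] r 197.1 ang 0.06
top [ 0.4846 -0.0744] board [52.5168 45.1096] r 197.2 ang 15.44
top [ 0.4698 -0.0226] board [102.0367  23.8696] r 197.3 ang 31.14
side [ 0.6001 -0.1814] board [-103.4579   23.3641] r 197.6 ang -31.57
side [ 0.5526 -0.1565] board [-54.1085  44.4851] r 197.1 ang -15.94
side [ 0.5129 -0.1199] board [-0.6332 52.0479] r 197.0 ang -0.18
post [-140.7293   -4.7378] block [151.0071 -14.8146]
```

```bash
python3 -m creep '[0,0,0,0.05,0, 0,0,0,0.1,0, 0,0,0,0.15,0, 0,0,0,0.19,0, 0,0,0,0.21,0, 0,0,0,0.215,0, 0,0,0,0.22,0, 0,0,0,0.222,0, 0,0,0,0.222,0, 0,0,0,0.222,0]'
python3 - <<'E'
from h import *
from bench import observe,camera
s=observe();print(s['position'],s['opening'])
c=camera("side");u=proj(c,s['position'])[0].astype(int);print(u)
cr=c["color"][max(u[1]-75,0):u[1]+60,max(u[0]-90,0):u[0]+90,::-1];cv2.imwrite("pics/s1.png",cv2.resize(cr,None,fx=4,fy=4))
E
```

```text
time: 1.1
position: [0.2778, -0.5888, 0.0248]
eef_rot: [[0.904, 0.427, 0.001], [0.427, -0.904, -0.002], [-0.0, 0.002, -1.0]]
wrist_force: [0.6, -0.2, 0.8]
opening: 0.003
grip_force: 0.0
[ 0.2778 -0.5888  0.0248] 0.00302760640436336
[230 529]
```

View pics/s1.png

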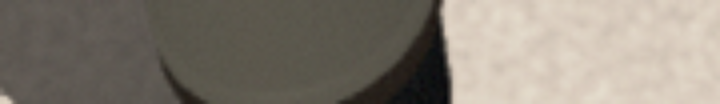

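The tool tip lies outside the side view, so this picture is of no use. I'll find the tip height by a gentle touch on the bare bench.

```bash
python3 -m creep '[0,0,0,0.003,0, 0,0,0,0.006,0, 0,0,0,0.006,0, 0,0,0,0.006,0]'; python3 -m creep '[0,0,0,0.001,0, 0,0,0,0.0015,0, 0,0,0,0.0015,0]'
```

```text
time: 1.55
position: [0.2773, -0.5877, 0.0171]
eef_rot: [[0.904, 0.427, -0.0], [0.427, -0.904, 0.0], [0.0, -0.0, -1.0]]
wrist_force: [-0.6, 0.6, 0.1]
opening: -0.002
grip_force: 0.0
time: 1.85
position: [0.2774, -0.5878, 0.0157]
eef_rot: [[0.904, 0.427, -0.0], [0.427, -0.904, 0.0], [0.0, -0.0, -1.0]]
wrist_force: [-0.6, -0.4, -0.6]
opening: 0.002
grip_force: 0.0
```

```bash
python3 -m creep '[0,0,0,0.001,0, 0,0,0,0.0015,0, 0,0,0,0.0015,0]'
python3 - <<'E'
from bench import observe
s=observe();print(s['position'],s['wrist_force'])
E
```

```text
time: 2.15
position: [0.2774, -0.5878, 0.0143]
eef_rot: [[0.904, 0.427, 0.0], [0.427, -0.904, 0.0], [0.0, -0.0, -1.0]]
wrist_force: [-0.0, -0.7, 0.1]
opening: -0.002
grip_force: 0.0
[ 0.27736575 -0.587844    0.01427559] [-0.04648608 -0.6929096   0.07813764]
```

```bash
python3 -m creep '[0,0,0,0.0005,0, 0,0,0,0.001,0, 0,0,0,0.001,0]'
```

```text
time: 2.45
position: [0.2774, -0.5879, 0.0142]
eef_rot: [[0.904, 0.427, -0.0], [0.427, -0.904, -0.0], [-0.0, 0.0, -1.0]]
wrist_force: [-1.8, 2.7, 6.8]
opening: 0.0
grip_force: 3.3
```

```bash
cat > path.py <<'E'
from h import *
from bench import observe
a=np.radians(129.24);R=np.array([[np.cos(a),-np.sin(a)],[np.sin(a),np.cos(a)]]);c0=np.array([.5528,-.0865])
def pt(s,r=.1976):   # s: arc mm at radius 200
    f=s/200;return c0+R@[r*np.sin(f),-.145+r*np.cos(f)],129.24-np.degrees(f)
def rel(P,yaw,s):
    T=np.array(s['eef_rot'])[:2,:2];y0=np.degrees(np.arctan2(T[1,0],T[0,0]))
    d=np.array(P)-s['position'][:2];x=T[:,0];y=np.array([x[1],-x[0]])
    return d@x,d@y,(-(yaw-y0)+180)%360-180
E
python3 - <<'E'
from path import *
s=observe();P,y=pt(-126);print(P,y,rel(P,y,s))
E
```

```text
[ 0.6151 -0.1859] 165.33634109324186 (np.float64(0.476912059214338), np.float64(-0.2194716496342812), np.float64(-140.07928640197366))
```

```bash
python3 -m creep '[0,0,0,-0.03,0, 0,0,0,-0.08,-8, 0,0,0,-0.13,-16, 0,0,0,-0.18,-24, 0,0.03,-0.014,-0.22,-32, 0,0.07,-0.032,-0.235,-40, 0,0.11,-0.051,-0.235,-48, 0,0.15,-0.069,-0.235,-56, 0,0.19,-0.087,-0.235,-64, 0,0.23,-0.106,-0.235,-72, 0,0.27,-0.124,-0.235,-80, 0,0.27,-0.124,-0.235,-80]'
python3 - <<'E'
from path import *
s=observe();P,y=pt(-126);print(P,y,rel(P,y,s),s['q'])
E
```

```text
time: 3.65
position: [0.4738, -0.3529, 0.2492]
eef_rot: [[-0.277, 0.961, 0.004], [0.961, 0.277, 0.003], [0.002, 0.005, -1.0]]
wrist_force: [0.4, 0.6, 0.9]
opening: -0.0
grip_force: 0.0
[ 0.6151 -0.1859] 165.33634109324186 (np.float64(0.12120641393942874), np.float64(0.18205657117637544), np.float64(-59.242488291282584)) [ 1.2277  0.4846 -0.8424  1.6927  0.3878  1.1395  0.559 ]
```

```bash
python3 -m creep '[0,0.015,0.022,0,-6, 0,0.03,0.044,0,-13, 0,0.046,0.066,-0.0,-20, 0,0.062,0.09,0,-28, 0,0.08,0.116,0,-36, 0,0.097,0.14,0,-44, 0,0.112,0.162,0.0,-51, 0,0.123,0.178,0.0,-57, 0,0.13,0.188,0,-60, 0,0.13,0.188,0,-60, 0,0.13,0.188,0,-60, 0,0.13,0.188,0,-60]'
python3 - <<'E'
from path import *
s=observe();P,y=pt(-126);print(P,y,rel(P,y,s),s['q'],s['wrist_force'])
E
```

```text
time: 4.85
position: [0.6151, -0.1872, 0.2481]
eef_rot: [[-0.966, 0.257, -0.001], [0.257, 0.966, -0.001], [0.0, -0.001, -1.0]]
wrist_force: [0.1, -0.5, -0.5]
opening: -0.002
grip_force: 0.0
[ 0.6151 -0.1859] 165.33634109324186 (np.float64(0.00038730926755114987), np.float64(0.0011976714303615218), np.float64(-0.25525187349708744)) [ 0.9346  0.6718 -1.0358  1.5531  0.5976  1.2634  1.1187] [ 0.1281 -0.5478 -0.4548]
```

```bash
python3 -m creep '[0,0,0.001,0.03,0, 0,0,0.001,0.07,0, 0,0,0.001,0.11,0, 0,0,0.001,0.145,0, 0,0,0.001,0.17,0, 0,0,0.001,0.183,0, 0,0,0.001,0.183,0, 0,0,0.001,0.183,0]'
python3 - <<'E'
from path import *
from bench import camera
s=observe();P,y=pt(-126);print(P,y,rel(P,y,s),s['wrist_force'])
for n,w in(("side",(300,180,160,150)),("wrist",None)):
    c=camera(n);im=c["color"][:,:,::-1]
    if w: im=cv2.resize(im[w[1]:w[1]+w[3],w[0]:w[0]+w[2]],None,fx=4,fy=4,interpolation=cv2.INTER_CUBIC)
    cv2.imwrite(f"pics/{n}2.png",im)
    np.savez(n+"2.npz",**c)
    print(n,proj(c,[*s['position'][:2],s['position'][2]-.014]),proj(c,[*pt(-89)[0],.0307]),proj(c,[*pt(-127)[0],.017]))
E
```

```text
time: 5.65
position: [0.6167, -0.1851, 0.0664]
eef_rot: [[-0.967, 0.255, 0.001], [0.255, 0.967, -0.0], [-0.001, 0.0, -1.0]]
wrist_force: [0.5, 0.2, 0.1]
opening: 0.001
grip_force: 0.0
[ 0.6151 -0.1859] 165.33634109324186 (np.float64(0.0013607412563935697), np.float64(-0.0012084835255934557), np.float64(-0.13336456046371836)) [0.5029 0.2416 0.0796]
side [[384.3199 280.3021]] [[364.941  287.1641]] [[382.9533 293.794 ]]
wrist [[320.1131 301.5234]] [[324.0903 215.6766]] [[317.8329 270.0808]]
```

View pics/wrist2.png

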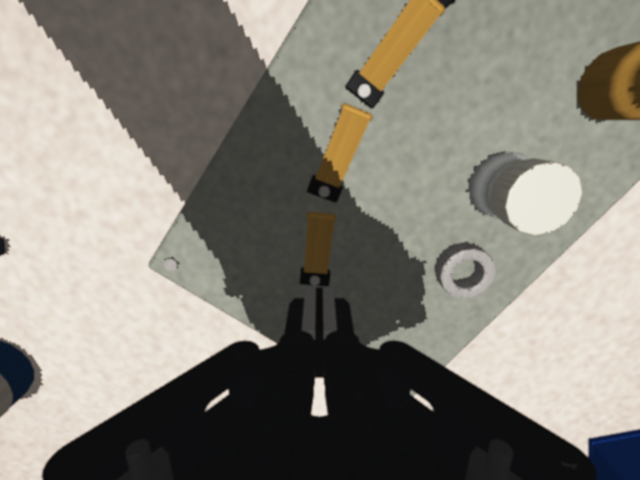

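View pics/side2.png

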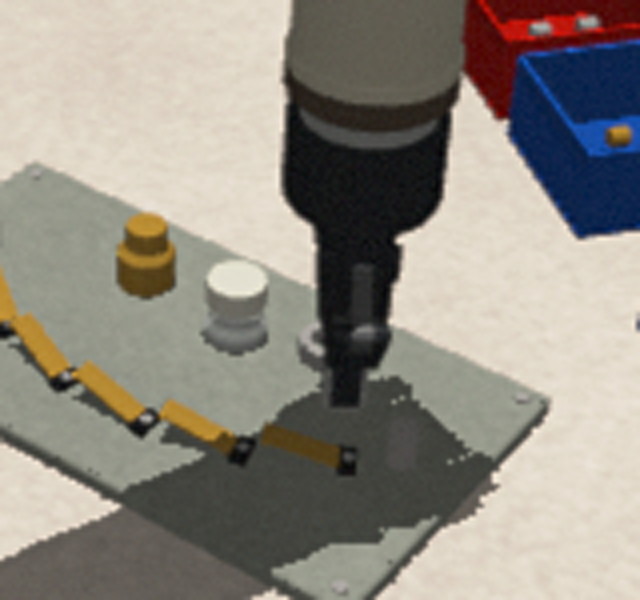

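Wrist view: leaf 1 runs from (316,272) to its tip at about (320,213), leaf 2 from (326,182) to (357,108), and the shut fingers are centred at x = 320. The side view shows the tips just above the leaf 1 root. Next I'll compare the leaf axes with my arc.

Run:
```python
from path import *
c=dict(np.load("wrist2.npz"));im=c["color"];hsv=cv2.cvtColor(im,cv2.COLOR_RGB2HSV)
br=cv2.inRange(hsv,(10,110,40),(30,255,255));br[:,460:]=0
cs,_=cv2.findContours(br,cv2.RETR_EXTERNAL,cv2.CHAIN_APPROX_NONE)
for k in cs:
    if cv2.contourArea(k)<300: continue
    P=ray(c,k[:,0],.0245)[:,:2]
    b=cv2.minAreaRect((P*1000).astype(np.float32))
    v=(np.array(b[0])/1000-c0)@R-[0,-.145]
    print(b, "r %.1f s %.1f"%(np.hypot(*v)*1000,200*np.arctan2(*v)))
s=observe();print(s['position'])
```

```text
((597.26318359375, -180.822021484375), (15.261190414428711, 35.57477951049805), 70.30264282226562) r 198.0 s -107.3
((550.4332885742188, -156.0703887939453), (15.53768539428711, 39.017005920410156), 54.3242301940918) r 197.9 s -53.6
((511.4296569824219, -119.98445129394531), (14.754465103149414, 43.876914978027344), 36.84312438964844) r 198.2 s 0.2
[ 0.6173 -0.185   0.0672]
```

```bash
python3 -m creep '[0,0,0,0,0, 0,0,0,0,0]' | head -2;  python3 -m creep '[0,0,0,0.01,0, 0,0,0,0.018,0, 0,0,0,0.018,0, 0,0,0,0.018,0]'|head -2;  python3 -m creep '[0,0,0,0,0, 0,0,0,0,0]' |head -2
python3 - <<'E'
from path import *
s=observe();P,y=pt(-126,.1983);print(s['position'],rel(P,y,s),s['wrist_force'])
E
```

```text
time: 5.95
position: [0.6167, -0.1849, 0.0664]
time: 6.35
position: [0.6156, -0.1844, 0.0466]
time: 6.55
position: [0.6163, -0.1846, 0.0475]
[ 0.6163 -0.1846  0.0475] (np.float64(0.0008159314713744733), np.float64(-0.0023312118821759496), np.float64(-0.07353292196384587)) [ 0.1538 -0.5068 -0.2087]
```

```bash
python3 -m creep '[0,0.0005,-0.001,0.005,0, 0,0.001,-0.002,0.0095,0, 0,0.001,-0.002,0.0095,0, 0,0.001,-0.002,0.0095,0, 0,0.001,-0.002,0.0095,0]'
python3 - <<'E'
from path import *
s=observe();P,y=pt(-126,.1983);print(s['position'],rel(P,y,s),s['wrist_force'])
E
```

```text
time: 7.05
position: [0.6147, -0.1863, 0.0379]
eef_rot: [[-0.967, 0.254, 0.0], [0.254, 0.967, 0.0], [-0.0, 0.0, -1.0]]
wrist_force: [0.1, 0.7, 0.8]
opening: -0.005
grip_force: 0.0
[ 0.6147 -0.1863  0.0379] (np.float64(-0.00032157498151412305), np.float64(-0.0002721002342716211), np.float64(-0.07733850632857298)) [0.076  0.6631 0.8179]
```

Within 0.5 mm of the start point at the stroke height, so I'll stroke the first leaf.

```bash
python3 -m creep '[0,0.0045,0,0,1.3, 0,0.0089,0.0002,0,2.6, 0,0.0134,0.0005,0,3.9, 0,0.0178,0.0008,0,5.2, 0,0.0223,0.0013,0,6.4, 0,0.0267,0.0018,0,7.7, 0,0.0311,0.0025,0,9, 0,0.0355,0.0032,0,10.3, 0,0.0399,0.004,0,11.6, 0,0.0442,0.005,0,12.9, 0,0.0486,0.006,0,14.2, 0,0.0529,0.0072,0,15.5]'
python3 - <<'E'
from path import *
from bench import camera
s=observe();P,y=pt(-72,.1983);print(s['position'],rel(P,y,s),s['wrist_force'])
c=camera("side");cv2.imwrite("pics/side3.png",cv2.resize(c["color"][220:350,260:420,::-1],None,fx=4,fy=4,interpolation=cv2.INTER_CUBIC))
s=observe();print(s['position'],rel(P,y,s),s['wrist_force'])
E
```

```text
time: 8.25
position: [0.5646, -0.1656, 0.0376]
eef_rot: [[-0.863, 0.505, -0.001], [0.505, 0.863, 0.0], [0.001, -0.0, -1.0]]
wrist_force: [-0.5, 0.3, -0.2]
opening: -0.003
grip_force: 0.0
[ 0.5646 -0.1656  0.0376] (np.float64(-0.0011663950610959818), np.float64(-0.00010572900647806654), np.float64(-0.21511824763572918)) [-0.5175  0.2642 -0.1874]
[ 0.564  -0.1651  0.0376] (np.float64(-0.001978212591621572), np.float64(-0.00022418154912643885), np.float64(-0.24260849876816337)) [-1.4933  1.014   0.4413]
```

View pics/side3.png

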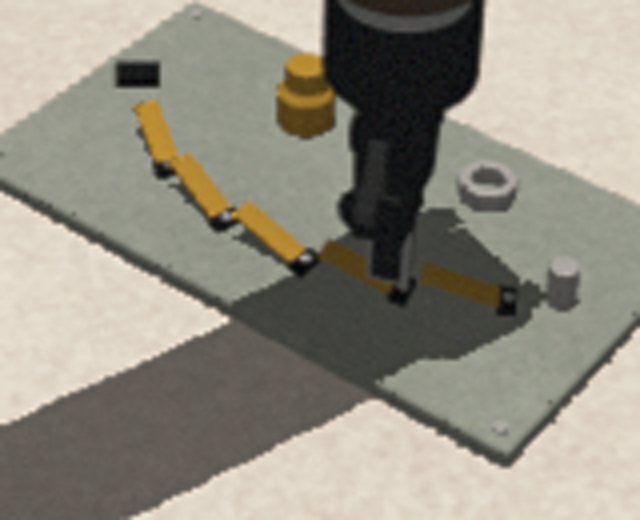

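The fingertips stand over the root of leaf 2, leaf 1 has sprung back, and tracking is within 2 mm. Continuing.

```bash
python3 -m creep '[0,0.0045,0,0,1.3, 0,0.0089,0.0002,0,2.6, 0,0.0134,0.0005,0,3.9, 0,0.0178,0.0008,0,5.2, 0,0.0223,0.0013,0,6.4, 0,0.0267,0.0018,0,7.7, 0,0.0311,0.0025,0,9, 0,0.0355,0.0032,0,10.3, 0,0.0399,0.004,0,11.6, 0,0.0442,0.005,0,12.9, 0,0.0486,0.006,0,14.2, 0,0.0525,0.0072,0,15.3]'|head -2
python3 - <<'E'
from path import *
s=observe();P,y=pt(-18,.1983);print(s['position'],rel(P,y,s),s['wrist_force'])
E
```

```text
time: 9.5
position: [0.5229, -0.1328, 0.0377]
[ 0.5229 -0.1328  0.0377] (np.float64(-0.0008436918394159968), np.float64(-0.00014327471571115742), np.float64(-0.02967812583310092)) [0.5976 0.4371 1.5072]
```

```bash
python3 -m creep '[0,0.0045,0,0,1.3, 0,0.0089,0.0002,0,2.6, 0,0.0134,0.0005,0,3.9, 0,0.0178,0.0008,0,5.2, 0,0.0223,0.0013,0,6.4, 0,0.0267,0.0018,0,7.7, 0,0.0311,0.0025,0,9, 0,0.0355,0.0032,0,10.3, 0,0.0399,0.004,0,11.6, 0,0.0442,0.005,0,12.9, 0,0.0486,0.006,0,14.2, 0,0.0525,0.0072,0,15.5]'|head -2
python3 - <<'E'
from path import *
s=observe();P,y=pt(36,.1983);print(s['position'],rel(P,y,s),s['wrist_force'],s['q'])
E
```

```text
time: 10.7
position: [0.4915, -0.0902, 0.0377]
[ 0.4915 -0.0902  0.0377] (np.float64(-0.0004675032406181774), np.float64(-0.00019398824586585917), np.float64(-0.06708195576499065)) [0.5029 0.1758 0.092 ] [ 0.708   0.647  -0.7176  2.0484  0.6698  0.692   0.0556]
```

```bash
python3 -m creep '[0,0.0045,0,0,1.3, 0,0.0089,0.0002,0,2.6, 0,0.0134,0.0005,0,3.9, 0,0.0178,0.0008,0,5.2, 0,0.0223,0.0013,0,6.4, 0,0.0267,0.0018,0,7.7, 0,0.0311,0.0025,0,9, 0,0.0355,0.0032,0,10.3, 0,0.0399,0.004,0,11.6, 0,0.0442,0.005,0,12.9, 0,0.0486,0.006,0,14.2, 0,0.0527,0.0072,0,15.5]'|head -2
python3 - <<'E'
from path import *
s=observe();P,y=pt(90,.1983);print(s['position'],rel(P,y,s),s['wrist_force'],s['q'])
P,y=pt(124,.1985);print(rel(P,y,s))
E
```

```text
time: 11.9
position: [0.4724, -0.0405, 0.0377]
[ 0.4724 -0.0405  0.0377] (np.float64(-0.000342441015663993), np.float64(-0.0002576111950203601), np.float64(-0.09611191639240246)) [ 0.1999 -0.3912  0.1454] [ 0.5763  0.5933 -0.66    2.1103  0.6153  0.6354 -0.2796]
(np.float64(0.033244670870986766), np.float64(0.002347474785471826), np.float64(9.644170600831586))
```

```bash
python3 -m creep '[0,0.0045,0,0,1.3, 0,0.0089,0.0002,0,2.6, 0,0.0134,0.0005,0,3.9, 0,0.0178,0.0008,0,5.2, 0,0.0223,0.0013,0,6.4, 0,0.0265,0.0018,0,7.7, 0,0.0295,0.0022,0,8.6, 0,0.0315,0.0025,0,9.2, 0,0.0325,0.0026,0,9.5, 0,0.033,0.0027,0,9.6, 0,0.033,0.0027,0,9.6, 0,0.033,0.0027,0,9.6]'
python3 - <<'E'
from path import *
from bench import camera
c=camera("side");cv2.imwrite("pics/side4.png",cv2.resize(c["color"][215:345,245:405,::-1],None,fx=4,fy=4,interpolation=cv2.INTER_CUBIC))
c=camera("wrist");cv2.imwrite("pics/wrist4.png",c["color"][:,:,::-1])
s=observe();P,y=pt(124,.1985);print(s['position'],rel(P,y,s),s['wrist_force'],s['wrist_torque'])
E
```

```text
time: 13.1
position: [0.4677, -0.0083, 0.0378]
eef_rot: [[-0.067, 0.998, 0.0], [0.998, 0.067, 0.0], [0.0, 0.0, -1.0]]
wrist_force: [-0.5, 0.1, 1.1]
opening: 0.003
grip_force: 0.4
[ 0.4676 -0.0084  0.0378] (np.float64(0.000753325046896254), np.float64(-0.000564175671565839), np.float64(0.1357805868128139)) [-0.6135  0.3677  1.1043] [0.0702 0.0327 0.0027]
```

View pics/side4.png

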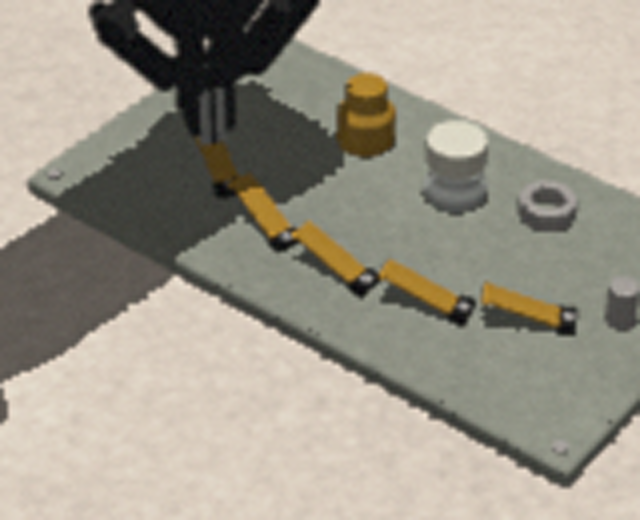

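View pics/wrist4.png

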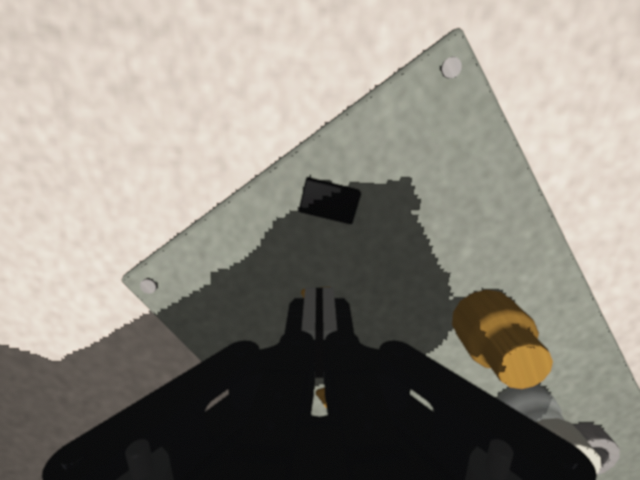

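The side view shows the fingertips resting on leaf 5's tip at (215,140), with leaves 1–4 sprung back and the bystanders still in place. The upward force is about 1 N, which means a partial bend.

```bash
python3 -c "
from bench import job;print(job.job_done())"
```

```text
the job is handed in; nothing more can be done
None
```

I stroked all five leaves in order from the post and handed the job in with the fingertips resting on leaf 5: about 1 N upward force suggests it is partly pressed, leaves 1–4 had sprung back in the last picture, and I saw nothing else moved.

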